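# Tip a standing power supply onto its mounting board

### The arm

A 6-joint arm with a two-finger parallel gripper is mounted at the origin on the work surface. World frame = base frame: x ahead of the robot, y to its left, z up, the work surface at z = 0. Lengths are in m, angles in degrees, forces in N, time in s.
With the tool pointing down it reaches from about 0.4 to 0.825 m from the base axis. Payload 7 kg.
Tool frame: the origin (TCP) lies between the finger pads; the fingertips stand 11 mm ahead of it and the grasp point (between the pads) lies 8 mm behind it (r.tcp_to_tips is the distance from the TCP to the fingertips, in m); x points along the fingers, y is the direction in which the jaws open and shut, and the axes are right-handed (so a half turn about x gives the same grasp; the last joint's range is limited). The gripper opens to 88 mm and grips with 3 to 60 N. Pads are 19 mm wide; open, the fingers measure 130 mm over their backs; the gripper's body (78 mm by 193 mm) begins 47 mm behind the grasp point.
Start: joints at [-49.727, 20.546, 0.682, 0, -70.136, -16.507], TCP at [0.272, -0.618, 0.238] pointing down, gripper open.
Joint ranges: [-176.03, 176.03], [-82.01, 121.73], [-58.28, 71.71], [-173.87, 95.51], [-174.79, -0.11], [-173.66, 173.66]. Speed limits (degrees/s): [136.94, 136.94, 172.46, 180, 180, 180].

### API

Orientations are given as [roll, pitch, yaw] about the fixed x, y, z axes, in that order (R = Rz(yaw) Ry(pitch) Rx(roll)).
In Python, from plant import r gives the robot as it stands.
- The arm moves only by the tool arm_command, never from a script. Its argument "plan" is a list of rows, each an object of numbers: "dx", "dy", "dz": the shift along the tool's x, y, z each as a share of 0.02 m, from -1 to 1; "wx", "wy", "wz": the turn, a rotation vector about the tool's x, y, z each as a share of 0.08 rad, from -1 to 1. In form: [{"dx": .., "dy": .., "dz": .., "wx": .., "wy": .., "wz": ..}, ...]. A call has 1 to 20 rows; each row shifts and turns the pose as measured when the row begins, along the tool's axes as they then stand; what a row does not reach is not made up. A row lasts 1/12 s, in which the tool goes at most 41.7 mm and 7.16 degrees, less where a joint would pass 70% of its speed; a pose out of reach is approached as far as the arm can. A call with a number of a shift or a turn outside -1 to 1 is refused whole. A call with a gripper value outside its range is refused whole. "fingers" is the closure, from -1 (fully open) to 1 (shut), so that 0 is half open, set as the call begins (left out, the last holds). The fingers move at their own pace and stop on an object; "force" is the grip in N (left out, the last holds). Time passes only in rows, so rows that do not move let the fingers close. It gives the time, the measured TCP pose, the force and the opening at its end, in the units of the state.
- r.get_state(): the state, without advancing time (a new reading comes with each control period).
- r.capture(name): name is "side" or "top" or "wrist"; returns (picture, depth): 384x512x3 uint8, red, green, blue; 384x512 float32, m along the optical axis (not along the pixel's ray), 0 where there is no reading.
- r.camera_model(name): a dict with "vertical_fov" (degrees; the focal length in pixels is half the picture's height over the tangent of half this angle, whatever the lens; pixels are square), "cx", "cy" (the principal point, pixels), "R" (3x3) and "t" (3): a world point X has camera coordinates R X + t. Camera axes: x right, y down, z forward; pixel columns grow to the right and rows downward; lengths in m; the calibration is good to about 2 mm. A picture is of the moment at which its call begins: read the wrist's pose just before it. camera_model takes no time and is no camera call; for the wrist camera it gives the pose at the moment of the call.
- r.close_job(): hands the job in, once; it reports no verdict.
Trained networks look in the newest picture that a camera, given by its name, has taken for a name from the list of things; names that differ only in an ending like _2 or _b are one class to them, and where a whole thing is asked for, a point or a joint stands for the part that bears it (a point fixed in the world has none). Each returns a list of dicts, best first, with "score" (0 to 1); they miss things now and then, are a little off and sometimes report something else, mostly with a low value. They report only what shows in the picture. A call takes as long as a camera call. They do not tell look-alikes from the thing itself.
- r.cut_out(camera, query): "mask" (384x512 bool, what is visible of it) and "bbox" ([left, top, width, height] in pixels, round what is visible of it).
- r.spot_point(camera, query): "centre" ([column, row] in pixels: a listed point, or the origin of a listed thing).
The state is a dict: "time_s": time; "joints": joint angles; "qd": joint speeds; "joint_torque": joint torques, N m; "tcp_pos": TCP position; "eef_rot": TCP orientation; "contact_force": force on the tool from outside, world axes, zero at the start; "moment": the same for the moment, N m; "gripper_width": finger opening in m.
Only numpy, scipy, OpenCV 4.12 (cv2) and the standard library are available. Lean on these libraries where they do the work, as an engineer would, in place of code of your own. Each camera call takes 0.05 s, during which the arm holds its last target.

### The job

The power supply stands on end in front of the low mounting board. Slide it, still standing upright, until its foot is squarely against the board's near edge, then push high on its finned face to tip it over that edge, so that it ends lying flat on the board between the two rails with its cooling fins facing up. Do not disturb the bottle, the small carton or the screwdriver.

Things in the scene. Friction and masses are not known exactly. Their poses are not given: they have to be found in the camera images.
- supply: dark metal block 80 (x) x 120 (y) x 150 (z) mm standing on end, 0.6 to 1 kg, too wide to grasp. Black cooling fins along z make up its whole -x face (towards the robot; push it like a flat face). Origin: centre of the foot; z from foot to top. Starts 25 to 65 mm short of the board's edge, near its middle, turned up to 0.3 rad. Slides if pushed below 90 mm height, may tip if pushed higher. At the end x points down.
- board: plywood board fixed to the table, 220 x 220 mm, 12 mm thick; its near edge is the stop for the supply's foot. Origin: middle of the near edge, at table height; x points from that edge across the board, away from the robot, y along the edge, z up. Two aluminium rails along x (from 20 to 190 mm), 10 mm wide, 8 mm above the board, have their inner sides at y = +85 and -85 mm.
- bottle: small capped amber bottle, 48 mm in diameter, 85 mm tall, standing on the table to the left of the board (its +y side), near the supply. Origin: centre of its underside.
- carton: small plain white carton, 75 x 75 x 50 mm high, on the table to the right of the board (its -y side). Origin: centre of its underside.
- driver: screwdriver lying on the table to the left of the board, beyond the bottle, its length along its own x. Origin: under its middle, at table height.
Things that resemble listed ones, but are neither listed nor needed, are in the scene too. Of the things that look like the supply, take the one that is nearest to the robot's base at the start.

How it is judged (in metres and radians):
On the way:
1. the power supply stands upright with its foot against the board's near edge (angle between supply's own z axis and vertical below 0.12 rad and x of supply in the frame of board above -0.05 m and z of supply in the frame of board below 0.008 m and angle between the x axis of supply and the x axis of board, either way round below 0.15 rad), for 0.2 s.
At the end, for the whole second after the job is handed in: the power supply lies at rest, flat (within 0.08 rad) on the board between the rails, fins up, its long side within 0.25 rad of the board's x, its foot end no more than 60 mm either side of the board's near edge and within 30 mm of the middle line (angle between supply's own x axis and vertical above 3.06 rad and angle between the y axis of supply and the y axis of board, either way round below 0.25 rad and x of supply in the frame of board between -0.06 and 0.06 m and y of supply in the frame of board between -0.03 and 0.03 m and z of supply in the frame of board between 0.046 and 0.058 m and linear speed of supply below 0.02 m/s); the robot touches nothing.
It fails at once if the bottle is shifted by more than 30 mm or knocked over (distance of bottle from where it was at the start of the episode above 0.03 m or angle between bottle's own z axis and vertical above 0.5 rad).
It fails at once if the carton is shifted by more than 30 mm (distance of carton from where it was at the start of the episode above 0.03 m).
It fails at once if the screwdriver is shifted by more than 30 mm (distance of driver from where it was at the start of the episode above 0.03 m).
It also fails if it takes over 42 s, if anything falls off the work surface, if the arm or the gripper's body presses on something with over 40 N, if the wrist force passes 120 N, or if a joint passes its speed limit or range.

## Working session

There is one attempt and no reset: what is moved stays moved. The work goes in short steps, Python scripts to look and compute and a tool call to move; the robot and the scene stay as the last step left them, time stands still between calls to the robot, and variables do not carry over. Pictures are saved under pics/ and viewed, and the job is handed in when it is done.

Besides the shell and the picture viewer there is one more tool, called as a command line: name --argument value ..., lists and objects as JSON in quotes. arm_command: Moves the arm, as the interface text tells. Shift numbers are shares of 0.02 m and turn numbers shares of 0.08 rad, none past 1 either way. Its arguments: {"type":"object","properties":{"plan":{"type":"array","items":{"type":"object","properties":{"dx":{"type":"number"},"dy":{"type":"number"},"dz":{"type":"number"},"wx":{"type":"number"},"wy":{"type":"number"},"wz":{"type":"number"}}}},"fingers":{"type":"number"},"force":{"type":"number"}},"required":["plan"]}

```bash
ls; mkdir -p pics
cat > h.py <<'E'
import numpy as np, cv2
from plant import r
def K(name):
    m=r.camera_model(name); f=192/np.tan(np.radians(m["vertical_fov"]/2)); return f,m["cx"],m["cy"],np.array(m["R"]),np.array(m["t"])
def cloud(name,depth):
    f,cx,cy,R,t=K(name)
    v,u=np.mgrid[0:depth.shape[0],0:depth.shape[1]]
    P=np.stack([(u-cx)*depth/f,(v-cy)*depth/f,depth],-1)
    return (P-t)@R
E
python3 - <<'E'
from h import *
print(r.get_state())
for n in ("top","side"):
    p,d=r.capture(n); np.savez(f"{n}0.npz",p=p,d=d)
    cv2.imwrite(f"pics/{n}0.png",p[...,::-1])
    m=r.camera_model(n); print(n,m)
    for q in ("supply","board","bottle","carton","driver"):
        W=cloud(n,d)
        print(q,[(x["score"],x["bbox"],np.median(W[x["mask"]&(d>0)],axis=0).round(3)) for x in r.cut_out(n,q)][:4])
E
```

```text
pics
{'time_s': 0.0, 'joints': array([-4.97301846e+01,  2.05925176e+01,  6.32942599e-01, -2.02285891e-02,
       -7.01343869e+01, -1.65053911e+01]), 'qd': array([ 0.07490477, -0.00399744,  0.03684766, -0.0046324 , -0.03965965,
        0.04214765]), 'joint_torque': array([-2.67394062e-04, -5.82719278e+01,  2.93058783e+01,  6.99735135e+00,
        6.84848113e-03, -1.91575682e-04]), 'tcp_pos': array([ 0.27178156, -0.61735357,  0.23660379]), 'eef_rot': array([ 95.06598502,  89.90413252, 118.82351972]), 'contact_force': array([-0.19688906, -0.44421584,  0.78845358]), 'moment': array([-0.0283585 , -0.03932899, -0.01227189]), 'gripper_width': 0.0874929496999469}
top {'vertical_fov': 42.13357860348994, 'cx': 267.25291583412775, 'cy': 193.53543530641014, 'R': array([[ 0.02794665, -0.99936474,  0.02211572],
       [-0.99024424, -0.03069945, -0.13591868],
       [ 0.13651128, -0.01810149, -0.99047312]]), 't': array([0.00886982, 0.61785285, 1.44348133])}
supply [(0.89, [131.8, 148.4, 52.1, 54.2], array([0.648, 0.342, 0.149])), (0.73, [363.6, 162.3, 42.9, 47.2], array([ 0.635, -0.299,  0.15 ])), 
[... 533 characters left out ...]
-0.90821179,  0.41822565, -0.0154482 ],
       [ 0.26070228,  0.5364896 , -0.80262895],
       [-0.32739221, -0.73298446, -0.59627857]]), 't': array([ 0.52123827, -0.15563462,  1.20148501])}
supply [(0.82, [177.7, 99.7, 45.9, 52.5], array([ 0.65 , -0.276,  0.096])), (0.75, [247.9, 136.3, 53.8, 72.9], array([0.567, 0.075, 0.099])), (0.58, [339.2, 202.2, 89.9, 106.7], array([0.505, 0.419, 0.111])), (0.56, [265.0, 223.7, 72.5, 82.8], array([0.665, 0.378, 0.117]))]
board [(0.81, [158.0, 183.9, 118.7, 78.9], array([0.741, 0.089, 0.011]))]
bottle [(0.64, [314.3, 192.0, 23.5, 32.2], array([0.491, 0.205, 0.045]))]
carton [(0.89, [181.1, 151.2, 33.3, 31.6], array([ 0.709, -0.135,  0.042]))]
driver []
```

Run:
```python
from h import *
for n in ("top","side"):
    a=cv2.imread(f"pics/{n}0.png")[80:310,110:450]
    cv2.imwrite(f"pics/{n}0c.png",cv2.resize(a,None,fx=2.3,fy=2.3,interpolation=cv2.INTER_CUBIC))
```

```text
(no output)
```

View pics/top0.png

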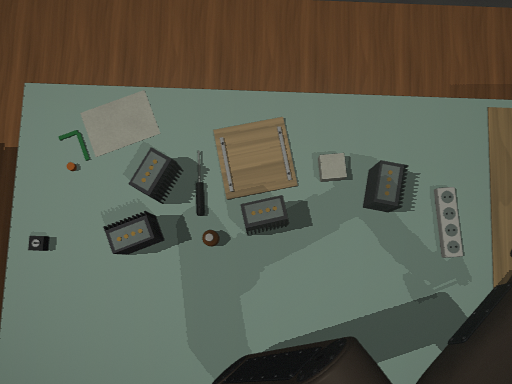

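View pics/side0.png

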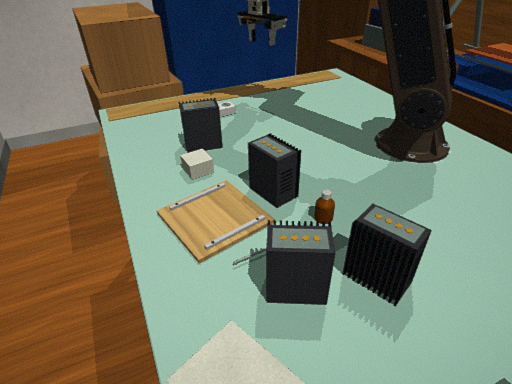

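View pics/top0c.png

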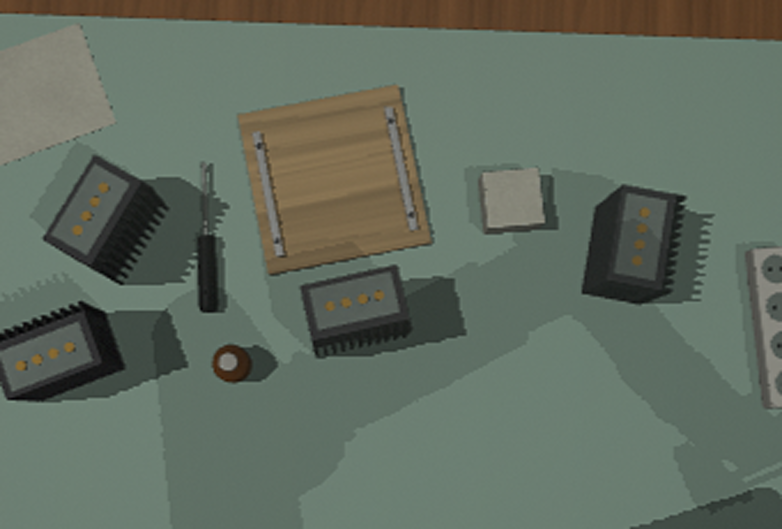

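The four look-alikes in the top picture are at (154,175), (133,232), (385,186) and (265,212). The one at (265,212) stands in front of the board with its fins towards the robot, at about 0.55 m, so it is the nearest to the base. The enlarged crop confirms it. Next I measure the poses.

```bash
cat >> h.py <<'E'
def rect(P):
    (c,s,a)=cv2.minAreaRect((P[:,:2]*1000).astype(np.float32)); return np.round(c,1),np.round(s,1),round(a,2)
def trim(P):  # drop outliers
    m=np.median(P,axis=0); d=np.linalg.norm(P-m,axis=1); return P[d<np.percentile(d,99.8)]
E
python3 - <<'E'
from h import *
import itertools
for n in ("top","side"):
    z=np.load(n+"0.npz"); W=cloud(n,z["d"]); ok=z["d"]>0
    X,Y,Z=W[...,0],W[...,1],W[...,2]
    t=ok&(X>.45)&(X<.65)&(Y>-.08)&(Y<.13)&(Z>.14)&(Z<.17)
    print(n,"supply top",t.sum(),np.median(Z[t]),rect(W[t]))
    t=ok&(X>.5)&(X<.95)&(Y>-.15)&(Y<.25)&(Z>.12-.112)&(Z<.017)
    b=ok&(X>.55)&(X<.95)&(Y>-.11)&(Y<.22)&(Z>.007)&(Z<.030)
    hsv=cv2.cvtColor(z["p"],cv2.COLOR_RGB2HSV)
    wood=b&(hsv[...,0]<25)&(hsv[...,1]>60)
    nn,lab,st,_=cv2.connectedComponentsWithStats(wood.astype(np.uint8)); k=1+st[1:,4].argmax()
    k=lab==k
    print("board",k.sum(),np.median(Z[k]),rect(W[k]))
    print(cv2.boxPoints(cv2.minAreaRect((W[k][:,:2]*1000).astype(np.float32))).round())
    r2=b&(Z>.0165)&(Z<.025)&(hsv[...,1]<60)&(X>.58)
    print("rails",r2.sum(),rect(W[r2]))
    t=ok&(X>.40)&(X<.57)&(Y>.13)&(Y<.24)&(Z>.02)&(Z<.1)
    P=W[t]; print("bottle",P.min(0).round(3),P.max(0).round(3),np.median(P[P[:,2]>.07],axis=0).round(3))
    t=ok&(X>.55)&(X<.85)&(Y>-.24)&(Y<-.09)&(Z>.04)&(Z<.06)
    P=W[t]; print("carton",rect(P))
    t=ok&(X>.51)&(X<.75)&(Y>.19)&(Y<.26)&(Z>.008)&(Z<.05)
    P=W[t]; print("driver",P.min(0).round(3),P.max(0).round(3))
E
```

```text
top supply top 1155 0.1514838052216277 (array([547.9,  35.4]), array([ 80.5, 119.9]), 14.21)
board 4414 0.013297587297051324 (array([733.1,  67.9]), array([221.7, 219.4]), 13.03)
[[600. 150.]
 [650. -64.]
 [866. -14.]
 [816. 200.]]
rails 321 (array([723.7, 104.6]), array([222. , 292.1]), 14.53)
bottle [0.459 0.167 0.02 ] [0.57  0.239 0.092] [0.481 0.19  0.085]
carton (array([ 706.7, -167.1]), array([76.2, 77.2]), 6.07)
driver [0.529 0.192 0.008] [0.748 0.259 0.035]
side supply top 855 0.14925954894501048 (array([547.2,  37.3]), array([ 82.4, 123.8]), 14.07)
board 4380 0.011280453034362928 (array([732.4,  70.2]), array([221.4, 223.1]), 13.28)
[[599. 153.]
 [650. -64.]
 [866. -13.]
 [814. 204.]]
rails 447 (array([698.5,  62.1]), array([229.6, 192.7]), 13.17)
bottle [0.459 0.175 0.02 ] [0.505 0.217 0.086] [0.484 0.197 0.083]
carton (array([ 707.2, -162.9]), array([74.1, 78.8]), 7.47)
driver [0.667 0.236 0.011] [0.748 0.247 0.017]
```

```bash
cat >> h.py <<'E'
from scipy.spatial.transform import Rotation as Ro
B0=np.array([.6257,.0439,0]); A=np.radians(13.2)
ex=np.array([np.cos(A),np.sin(A),0]); ey=np.array([-np.sin(A),np.cos(A),0]); ez=np.array([0,0,1.])
RB=np.stack([ex,ey,ez],1)
def todo(bp,tilt,flip=1):
    """rows in tool units to reach board-frame point bp, tilt deg from vertical toward +ex"""
    s=r.get_state(); R=Ro.from_euler('xyz',s['eef_rot'],degrees=True).as_matrix(); p=s['tcp_pos']
    t=np.radians(tilt); tx=np.sin(t)*ex-np.cos(t)*ez; ty=flip*ey; tz=np.cross(tx,ty); RT=np.stack([tx,ty,tz],1)
    tgt=B0+RB@np.array(bp)
    print("t",round(s['time_s'],2),"tcp board",(RB.T@(p-B0)).round(4),"world",p.round(4),"j",s['joints'].round(1),"F",np.round(s['contact_force'],1),"w",round(s['gripper_width'],3))
    print("axes\n",R.round(3))
    print("shift in tool now /.02:",(R.T@(tgt-p)/.02).round(2)," target-axes:",(RT.T@(tgt-p)/.02).round(2))
    print("turn rotvec tool /.08:",(Ro.from_matrix(R.T@RT).as_rotvec()/.08).round(2))
E
python3 - <<'E'
from h import *
print([a for a in dir(r) if a[0]!='_'], r.tcp_to_tips)
todo([-.16,.0104,.26],0,1); todo([-.16,.0104,.26],0,-1)
E
```

```text
['Unreachable', 'camera_model', 'capture', 'close_job', 'cut_out', 'get_state', 'spot_point', 'tcp_to_tips'] 0.011
t 0.6 tcp board [-0.4955 -0.5634  0.2376] world [ 0.272  -0.6178  0.2376] j [-49.7  20.5   0.7   0.  -70.1 -16.5] F [-0.1  0.4 -0.5] w 0.088
axes
 [[ 0.    -0.403  0.915]
 [-0.     0.915  0.403]
 [-1.    -0.     0.   ]]
shift in tool now /.02: [-1.12 25.13 21.75]  target-axes: [-1.12 28.69 16.77]
turn rotvec tool /.08: [2.3 0.  0. ]
t 0.6 tcp board [-0.4955 -0.5634  0.2376] world [ 0.272  -0.6178  0.2376] j [-49.7  20.5   0.7   0.  -70.1 -16.5] F [-0.1  0.4 -0.5] w 0.088
axes
 [[ 0.    -0.403  0.915]
 [-0.     0.915  0.403]
 [-1.    -0.     0.   ]]
shift in tool now /.02: [-1.12 25.13 21.75]  target-axes: [ -1.12 -28.69 -16.77]
turn rotvec tool /.08: [-36.97  -0.     0.  ]
```

arm_command --plan '[{"dy":1,"dz":0.8,"dx":-0.1},{"dy":1,"dz":0.8,"dx":-0.1},{"dy":1,"dz":0.8,"dx":-0.1},{"dy":1,"dz":0.8,"dx":-0.1},{"dy":1,"dz":0.8,"dx":-0.1},{"dy":1,"dz":0.8,"dx":-0.1},{"dy":1,"dz":0.8,"dx":-0.1},{"dy":1,"dz":0.8,"dx":-0.1},{"dy":1,"dz":0.8,"dx":-0.1},{"dy":1,"dz":0.8,"dx":-0.1},{"dy":1,"dz":0.8},{"dy":1,"dz":0.8},{"dy":1,"dz":0.8},{"dy":1,"dz":0.8},{"dy":1,"dz":0.8},{"dy":1,"dz":0.8},{"dy":1,"dz":0.8},{"dy":1,"dz":0.8},{"dy":1,"dz":0.8},{"dy":1,"dz":0.8}]' --fingers -0.3 --force 30

```text
schema error: expected keys dx, dy, dz, wx, wy, wz
```

```bash
python3 -c "
from h import *
todo([-.16,.0104,.26],0)"
```

```text
t 0.6 tcp board [-0.4955 -0.5634  0.2376] world [ 0.272  -0.6178  0.2376] j [-49.7  20.5   0.7   0.  -70.1 -16.5] F [-0.1  0.4 -0.5] w 0.088
axes
 [[ 0.    -0.403  0.915]
 [-0.     0.915  0.403]
 [-1.    -0.     0.   ]]
shift in tool now /.02: [-1.12 25.13 21.75]  target-axes: [-1.12 28.69 16.77]
turn rotvec tool /.08: [2.3 0.  0. ]
```

arm_command --plan '[{"dx":-0.1,"dy":1,"dz":0.8,"wx":0,"wy":0,"wz":0},{"dx":-0.1,"dy":1,"dz":0.8,"wx":0,"wy":0,"wz":0},{"dx":-0.1,"dy":1,"dz":0.8,"wx":0,"wy":0,"wz":0},{"dx":-0.1,"dy":1,"dz":0.8,"wx":0,"wy":0,"wz":0},{"dx":-0.1,"dy":1,"dz":0.8,"wx":0,"wy":0,"wz":0},{"dx":-0.1,"dy":1,"dz":0.8,"wx":0,"wy":0,"wz":0},{"dx":-0.1,"dy":1,"dz":0.8,"wx":0,"wy":0,"wz":0},{"dx":-0.1,"dy":1,"dz":0.8,"wx":0,"wy":0,"wz":0},{"dx":-0.1,"dy":1,"dz":0.8,"wx":0,"wy":0,"wz":0},{"dx":-0.1,"dy":1,"dz":0.8,"wx":0,"wy":0,"wz":0},{"dx":0,"dy":1,"dz":0.8,"wx":0,"wy":0,"wz":0},{"dx":0,"dy":1,"dz":0.8,"wx":0,"wy":0,"wz":0},{"dx":0,"dy":1,"dz":0.8,"wx":0,"wy":0,"wz":0},{"dx":0,"dy":1,"dz":0.8,"wx":0,"wy":0,"wz":0},{"dx":0,"dy":1,"dz":0.8,"wx":0,"wy":0,"wz":0},{"dx":0,"dy":1,"dz":0.8,"wx":0,"wy":0,"wz":0}]' --fingers -0.3 --force 30

```text
time_s: 1.93
tcp_pos: [0.3795, -0.2087, 0.2584]
eef_rot: [-30.2, 89.7, -6.9]
contact_force: [0.7, 0.2, 0.3]
gripper_width: 0.0574
```

```bash
python3 -c "
from h import *
todo([-.16,.0104,.26],0)"
```

```text
t 1.93 tcp board [-0.2974 -0.1897  0.2584] world [ 0.3795 -0.2087  0.2584] j [ -2.5  -4.1 -26.1   0.  -67.8 -64.2] F [0.7 0.2 0.3] w 0.057
axes
 [[ 0.004 -0.396  0.918]
 [-0.001  0.918  0.396]
 [-1.    -0.002  0.004]]
shift in tool now /.02: [-0.07  8.64  8.52]  target-axes: [-0.08 10.    6.87]
turn rotvec tool /.08: [2.21 0.05 0.02]
```

arm_command --plan '[{"dx":0,"dy":1,"dz":0.95,"wx":0,"wy":0,"wz":0},{"dx":0,"dy":1,"dz":0.95,"wx":0,"wy":0,"wz":0},{"dx":0,"dy":1,"dz":0.95,"wx":0,"wy":0,"wz":0},{"dx":0,"dy":1,"dz":0.95,"wx":0,"wy":0,"wz":0},{"dx":0,"dy":1,"dz":0.95,"wx":0,"wy":0,"wz":0},{"dx":0,"dy":1,"dz":0.95,"wx":0,"wy":0,"wz":0},{"dx":0,"dy":0.5,"dz":0.5,"wx":0.5,"wy":0,"wz":0},{"dx":0,"dy":0.5,"dz":0.5,"wx":0.5,"wy":0,"wz":0},{"dx":0,"dy":0.2,"dz":0.2,"wx":0.5,"wy":0,"wz":0},{"dx":0,"dy":0,"dz":0,"wx":0.5,"wy":0,"wz":0}]'

```text
time_s: 2.77
tcp_pos: [0.453, -0.0073, 0.2628]
eef_rot: [-5.2, 89.2, 9.0]
contact_force: [-0.1, -0.3, -0.2]
gripper_width: 0.0567
```

```bash
python3 -c "
from h import *
todo([-.16,.0104,.26],40)"
```

```text
t 2.77 tcp board [-0.1799 -0.0104  0.2628] world [ 0.453  -0.0073  0.2628] j [  24.3   -2.5  -24.2    0.2  -67.6 -100.2] F [-0.1 -0.3 -0.2] w 0.057
axes
 [[ 0.014 -0.246  0.969]
 [ 0.002  0.969  0.246]
 [-1.    -0.001  0.015]]
shift in tool now /.02: [0.15 1.02 1.01]  target-axes: [0.75 1.04 0.67]
turn rotvec tool /.08: [ 0.22 -8.54 -0.06]
```

arm_command --plan '[{"dx":0,"dy":0.3,"dz":0,"wx":0.1,"wy":-1,"wz":0},{"dx":0,"dy":0.3,"dz":0,"wx":0.1,"wy":-1,"wz":0},{"dx":0,"dy":0.3,"dz":0,"wx":0,"wy":-1,"wz":0},{"dx":0,"dy":0.1,"dz":0,"wx":0,"wy":-1,"wz":0},{"dx":0,"dy":0,"dz":0,"wx":0,"wy":-1,"wz":0},{"dx":0,"dy":0,"dz":0,"wx":0,"wy":-1,"wz":0},{"dx":0,"dy":0,"dz":0,"wx":0,"wy":-1,"wz":0},{"dx":0,"dy":0,"dz":0,"wx":0,"wy":-1,"wz":0},{"dx":0,"dy":0,"dz":0,"wx":0,"wy":-0.5,"wz":0},{"dx":0,"dy":0,"dz":0,"wx":0,"wy":0,"wz":0}]'

```text
time_s: 3.6
tcp_pos: [0.4661, 0.0111, 0.2943]
eef_rot: [2.9, 48.7, 16.7]
contact_force: [0.2, -0.6, -0.2]
gripper_width: 0.0572
```

```bash
python3 -c "
from h import *
todo([-.16,.0104,.055],40)"
```

```text
t 3.6 tcp board [-0.1629  0.0045  0.2943] world [0.4661 0.0111 0.2943] j [  30.8  -26.7  -58.2   27.6  -20.3 -129.7] F [ 0.2 -0.6 -0.2] w 0.057
axes
 [[ 0.632 -0.251  0.733]
 [ 0.189  0.968  0.168]
 [-0.752  0.033  0.659]]
shift in tool now /.02: [ 9.1  -0.1  -7.78]  target-axes: [ 9.26  0.29 -7.58]
turn rotvec tool /.08: [-0.05  0.27 -0.5 ]
```

arm_command --plan '[{"dx":0.75,"dy":0,"dz":-0.65,"wx":0,"wy":0,"wz":0},{"dx":0.75,"dy":0,"dz":-0.65,"wx":0,"wy":0,"wz":0},{"dx":0.75,"dy":0,"dz":-0.65,"wx":0,"wy":0,"wz":0},{"dx":0.75,"dy":0,"dz":-0.65,"wx":0,"wy":0,"wz":-0.2}]'

```text
time_s: 3.93
tcp_pos: [0.4801, -0.0066, 0.2383]
eef_rot: [4.7, 50.1, 19.0]
contact_force: [-0.8, -0.7, 0.1]
gripper_width: 0.0568
```

```bash
python3 -c "
from h import *
todo([-.16,.0104,.055],40)"
```

```text
t 3.93 tcp board [-0.1533 -0.016   0.2383] world [ 0.4801 -0.0066  0.2383] j [  24.5  -19.1  -58.2   17.7  -11.6 -116.2] F [-0.8 -0.7  0.1] w 0.057
axes
 [[ 0.607 -0.266  0.749]
 [ 0.209  0.963  0.172]
 [-0.767  0.053  0.64 ]]
shift in tool now /.02: [ 6.9   0.85 -6.12]  target-axes: [ 6.8   1.32 -6.15]
turn rotvec tool /.08: [-0.05 -0.05 -0.82]
```

arm_command --plan '[{"dx":0,"dy":0.3,"dz":0,"wx":0,"wy":0.8,"wz":-0.2},{"dx":0,"dy":0.3,"dz":0,"wx":0,"wy":0.8,"wz":-0.2},{"dx":0,"dy":0.3,"dz":0,"wx":0,"wy":0.8,"wz":-0.2},{"dx":0,"dy":0.3,"dz":0,"wx":0,"wy":0,"wz":-0.2}]'

```text
time_s: 4.27
tcp_pos: [0.4708, 0.0132, 0.2321]
eef_rot: [-0.6, 62.7, 12.3]
contact_force: [1.4, 1.1, 1.9]
gripper_width: 0.0568
```

```bash
python3 -c "
from h import *
todo([-.155,.0104,.055],28)"
```

```text
t 4.27 tcp board [-0.1578  0.0055  0.2321] world [0.4708 0.0132 0.2321] j [  32.2  -16.   -51.3   18.1  -30.1 -123. ] F [1.4 1.1 1.9] w 0.057
axes
 [[ 0.449 -0.223  0.865]
 [ 0.098  0.975  0.2  ]
 [-0.888 -0.005  0.459]]
shift in tool now /.02: [ 7.93  0.29 -3.94]  target-axes: [ 7.89  0.24 -4.03]
turn rotvec tool /.08: [-0.03 -0.14  0.09]
```

arm_command --plan '[{"dx":0.88,"dy":0,"dz":-0.46,"wx":0,"wy":0,"wz":0},{"dx":0.88,"dy":0,"dz":-0.46,"wx":0,"wy":0,"wz":0},{"dx":0.88,"dy":0,"dz":-0.46,"wx":0,"wy":0,"wz":0},{"dx":0.88,"dy":0,"dz":-0.46,"wx":0,"wy":0,"wz":0},{"dx":0.88,"dy":0,"dz":-0.46,"wx":0,"wy":0,"wz":0}]'

```text
time_s: 4.68
tcp_pos: [0.4843, 0.0119, 0.1494]
eef_rot: [1.9, 63.7, 15.4]
contact_force: [0.5, -0.1, -0.2]
gripper_width: 0.0571
```

```bash
python3 -c "
from h import *
todo([-.155,.0104,.055],32)"
```

```text
t 4.68 tcp board [-0.1449  0.0011  0.1494] world [0.4843 0.0119 0.1494] j [  27.1   -6.5  -58.2   22.7  -13.5 -124.6] F [ 0.5 -0.1 -0.2] w 0.057
axes
 [[ 0.427 -0.235  0.873]
 [ 0.117  0.972  0.205]
 [-0.897  0.015  0.442]]
shift in tool now /.02: [ 4.02  0.4  -2.54]  target-axes: [ 3.73  0.46 -2.93]
turn rotvec tool /.08: [-0.01 -1.25 -0.21]
```

arm_command --plan '[{"dx":-0.2,"dy":0.1,"dz":-0.4,"wx":0,"wy":0.7,"wz":-0.1},{"dx":-0.1,"dy":0.2,"dz":-0.3,"wx":0,"wy":0.5,"wz":-0.1},{"dx":0.4,"dy":0.1,"dz":-0.2,"wx":0,"wy":0,"wz":0},{"dx":0.7,"dy":0,"dz":-0.25,"wx":0,"wy":0,"wz":0}]'

```text
time_s: 5.02
tcp_pos: [0.4657, 0.016, 0.1214]
eef_rot: [-0.2, 70.1, 12.9]
contact_force: [1.2, 0.0, -0.4]
gripper_width: 0.0571
```

```bash
python3 -c "
from h import *
todo([-.15,.0104,.09],20)"
```

```text
t 5.02 tcp board [-0.1621  0.0094  0.1214] world [0.4657 0.016  0.1214] j [  30.1   -3.5  -56.2   18.   -19.1 -123. ] F [ 1.2  0.  -0.4] w 0.057
axes
 [[ 0.332 -0.226  0.916]
 [ 0.076  0.974  0.213]
 [-0.94  -0.001  0.341]]
shift in tool now /.02: [1.68 0.06 0.03]  target-axes: [1.68 0.05 0.03]
turn rotvec tool /.08: [-0.02 -0.01  0.02]
```

arm_command --plan '[{"dx":0.6,"dy":0.03,"dz":0,"wx":0,"wy":0,"wz":0},{"dx":0.6,"dy":0.03,"dz":0,"wx":0,"wy":0,"wz":0},{"dx":0.4,"dy":0,"dz":0,"wx":0,"wy":0,"wz":0},{"dx":0.1,"dy":0,"dz":0,"wx":0,"wy":0,"wz":0}]'

```text
time_s: 5.35
tcp_pos: [0.4783, 0.0193, 0.0884]
eef_rot: [0.2, 70.9, 13.4]
contact_force: [-1.1, 0.0, 0.5]
gripper_width: 0.0571
```

Run:
```python
from h import *
todo([-.14,.0104,.09],20)
p,d=r.capture("side"); a=p[80:280,130:400,::-1]; cv2.imwrite("pics/s1.png",cv2.resize(a,None,fx=2.8,fy=2.8,interpolation=cv2.INTER_CUBIC))
```

```text
t 5.35 tcp board [-0.1491  0.0098  0.0884] world [0.4783 0.0193 0.0884] j [  28.     1.9  -58.2   22.7  -12.3 -126.2] F [-1.1  0.   0.5] w 0.057
axes
 [[ 0.319 -0.228  0.92 ]
 [ 0.076  0.974  0.215]
 [-0.945  0.001  0.328]]
shift in tool now /.02: [0.08 0.03 0.46]  target-axes: [0.08 0.03 0.46]
turn rotvec tool /.08: [-0.01 -0.19 -0.02]
```

View pics/s1.png

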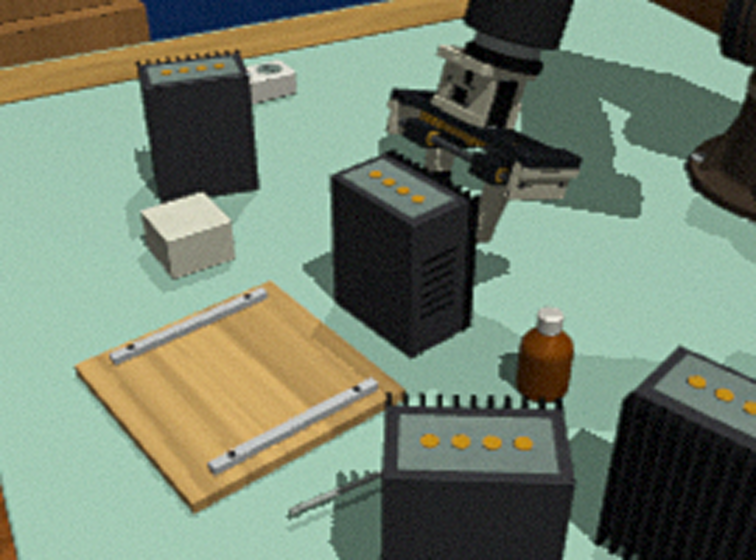

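arm_command --plan '[{"dx":0.07,"dy":0,"dz":0.23,"wx":0,"wy":-0.1,"wz":0},{"dx":0.07,"dy":0,"dz":0.23,"wx":0,"wy":0,"wz":0},{"dx":0.07,"dy":0,"dz":0.23,"wx":0,"wy":0,"wz":0},{"dx":0.05,"dy":0,"dz":0.15,"wx":0,"wy":0,"wz":0},{"dx":0.05,"dy":0,"dz":0.15,"wx":0,"wy":0,"wz":0},{"dx":0.05,"dy":0,"dz":0.15,"wx":0,"wy":0,"wz":0}]'

```text
time_s: 5.9
tcp_pos: [0.5016, 0.0233, 0.09]
eef_rot: [0.1, 70.6, 13.2]
contact_force: [-3.9, -0.6, 2.5]
gripper_width: 0.0569
```

Run:
```python
from h import *
todo([-.092,.0104,.09],20)
```

```text
t 5.9 tcp board [-0.1255  0.0083  0.09  ] world [0.5016 0.0233 0.09  ] j [  27.1    4.   -55.3   21.3  -12.7 -124.1] F [-3.9 -0.6  2.5] w 0.057
axes
 [[ 0.323 -0.227  0.919]
 [ 0.076  0.974  0.214]
 [-0.943  0.     0.332]]
shift in tool now /.02: [0.56 0.11 1.58]  target-axes: [0.57 0.11 1.57]
turn rotvec tool /.08: [-0.02 -0.13  0.  ]
```

arm_command --plan '[{"dx":0.06,"dy":0,"dz":0.15,"wx":0,"wy":-0.1,"wz":0},{"dx":0.06,"dy":0,"dz":0.15,"wx":0,"wy":0,"wz":0},{"dx":0.06,"dy":0,"dz":0.15,"wx":0,"wy":0,"wz":0},{"dx":0.06,"dy":0,"dz":0.15,"wx":0,"wy":0,"wz":0},{"dx":0.06,"dy":0,"dz":0.15,"wx":0,"wy":0,"wz":0}]'

```text
time_s: 6.32
tcp_pos: [0.517, 0.0257, 0.0889]
eef_rot: [-0.1, 70.3, 12.9]
contact_force: [-3.7, -0.6, 1.8]
gripper_width: 0.0571
```

```bash
cat >> h.py <<'E'
def supply(tag,show=True):
    p,d=r.capture("top"); W=cloud("top",d); Z=W[...,2]; P=W
    Q=(W-B0)@RB
    t=(d>0)&(Q[...,0]>-.13)&(Q[...,0]<.05)&(abs(Q[...,1]-.01)<.085)&(Z>.143)&(Z<.17)&(p.max(-1)>0)
    print("top rect board",t.sum(),rect(Q[t]),"world ang -13.2; z",np.median(Z[t]).round(4))
    if show:
        p,d=r.capture("side"); a=p[80:280,130:400,::-1]; cv2.imwrite(f"pics/{tag}.png",cv2.resize(a,None,fx=2.8,fy=2.8,interpolation=cv2.INTER_CUBIC))
E
python3 - <<'E'
from h import *
todo([-.092,.0104,.09],20)
supply("s2")
E
```

```text
t 6.32 tcp board [-0.11    0.0071  0.0889] world [0.517  0.0257 0.0889] j [  26.4    5.5  -54.    21.8  -12.2 -124. ] F [-3.7 -0.6  1.8] w 0.057
axes
 [[ 0.328 -0.225  0.917]
 [ 0.075  0.974  0.212]
 [-0.942 -0.001  0.337]]
shift in tool now /.02: [0.25 0.17 0.86]  target-axes: [0.26 0.16 0.86]
turn rotvec tool /.08: [-0.03 -0.07  0.02]
top rect board 1254 (array([-68.2,  17.7]), array([113.5, 152.7]), 8.6) world ang -13.2; z 0.1518
```

View pics/s2.png

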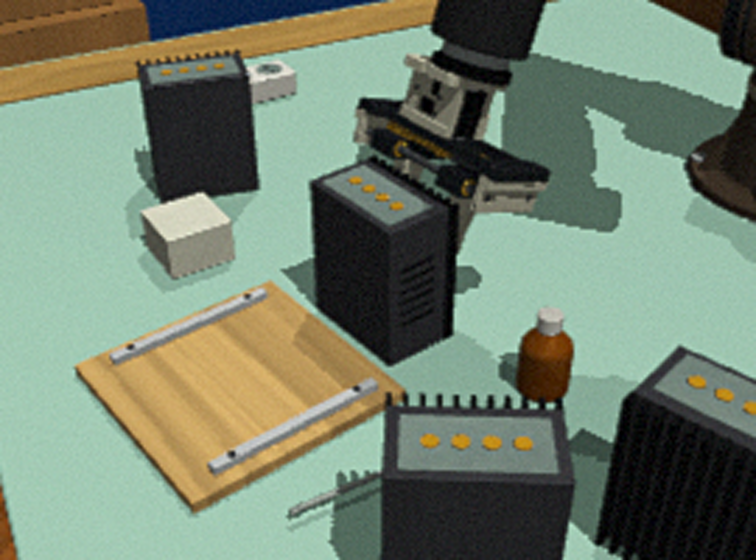

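The supply is sliding upright, with its near foot corner at crop (392,362). About 17 mm is left to the edge.

arm_command --plan '[{"dx":0.06,"dy":0.03,"dz":0.16,"wx":0,"wy":0,"wz":0},{"dx":0.06,"dy":0.03,"dz":0.16,"wx":0,"wy":0,"wz":0},{"dx":0.06,"dy":0.03,"dz":0.16,"wx":0,"wy":0,"wz":0},{"dx":0.06,"dy":0.03,"dz":0.16,"wx":0,"wy":0,"wz":0},{"dx":0.05,"dy":0,"dz":0.12,"wx":0,"wy":0,"wz":0}]'

```text
time_s: 6.83
tcp_pos: [0.5333, 0.0319, 0.0884]
eef_rot: [-0.2, 70.4, 12.8]
contact_force: [-10.3, -1.5, 6.8]
gripper_width: 0.057
```

Run:
```python
from h import *
todo([-.092,.0104,.09],20)
supply("s3")
```

```text
t 6.83 tcp board [-0.0927  0.0094  0.0884] world [0.5333 0.0319 0.0884] j [  26.4    7.1  -51.8   20.7  -12.8 -122.9] F [-10.3  -1.5   6.8] w 0.057
axes
 [[ 0.327 -0.224  0.918]
 [ 0.074  0.974  0.212]
 [-0.942 -0.001  0.336]]
shift in tool now /.02: [-0.07  0.05  0.06]  target-axes: [-0.07  0.05  0.06]
turn rotvec tool /.08: [-0.04 -0.08  0.03]
top rect board 1334 (array([-50.7,  17.6]), array([127.5, 159.5]), 18.65) world ang -13.2; z 0.1522
```

View pics/s3.png

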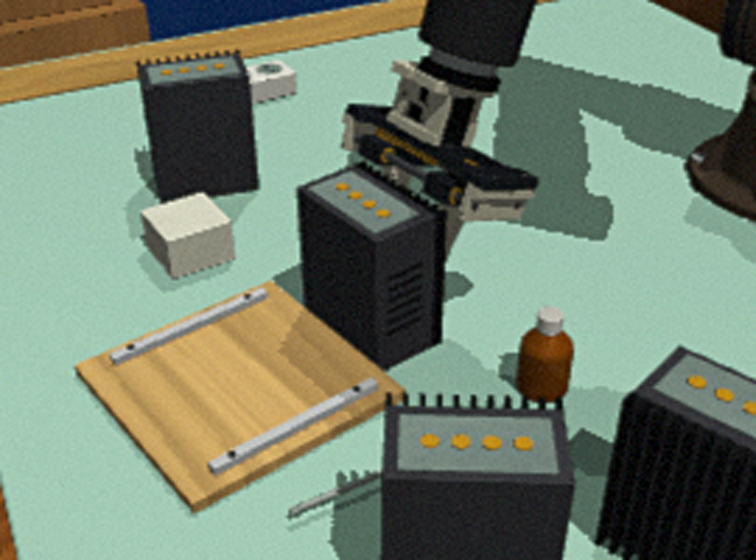

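The force rose to 10 N, so the foot is at the edge. I back off so it stands freely and check its pose.

arm_command --plan '[{"dx":-0.1,"dy":0,"dz":-0.3,"wx":0,"wy":0,"wz":0},{"dx":-0.2,"dy":0,"dz":-0.6,"wx":0,"wy":0,"wz":0},{"dx":-0.2,"dy":0,"dz":-0.6,"wx":0,"wy":0,"wz":0},{"dx":0,"dy":0,"dz":0,"wx":0,"wy":0,"wz":0}]'

```text
time_s: 7.27
tcp_pos: [0.5042, 0.0272, 0.0886]
eef_rot: [0.2, 70.1, 13.3]
contact_force: [0.1, -1.9, 0.2]
gripper_width: 0.057
```

```bash
cat >> h.py <<'E'
def supply2(tag):
    for n in ("side","top"):
        p,d=r.capture(n); W=cloud(n,d); Q=(W-B0)@RB
        hsv=cv2.cvtColor(p,cv2.COLOR_RGB2HSV)
        t=(d>0)&(Q[...,0]>-.13)&(Q[...,0]<.05)&(abs(Q[...,1]-.01)<.08)&(Q[...,2]>.135)&(Q[...,2]<.165)
        k,lab,st,_=cv2.connectedComponentsWithStats(t.astype(np.uint8)); t=lab==1+st[1:,4].argmax()
        P=Q[t]; c=P.mean(0); nrm=np.linalg.svd(P-c,full_matrices=False)[2][2]; nrm*=np.sign(nrm[2])
        print(n,t.sum(),"rect",rect(P),"normal",nrm.round(3))
        a=p[80:280,130:400,::-1]; cv2.imwrite(f"pics/{tag}_{n}.png",cv2.resize(a,None,fx=2.8,fy=2.8,interpolation=cv2.INTER_CUBIC))
E
python3 - <<'E'
from h import *
todo([-.1,.0104,.15],20)
supply2("s4")
E
```

```text
t 7.27 tcp board [-0.1221  0.0115  0.0886] world [0.5042 0.0272 0.0886] j [  26.8    4.2  -56.6   25.1  -10.8 -127.6] F [ 0.1 -1.9  0.2] w 0.057
axes
 [[ 0.331 -0.227  0.916]
 [ 0.078  0.974  0.213]
 [-0.94   0.001  0.341]]
shift in tool now /.02: [-2.51 -0.05  2.08]  target-axes: [-2.51 -0.05  2.09]
turn rotvec tool /.08: [-0.03 -0.02 -0.01]
side 991 rect (array([-39.6,  11.6]), array([ 83.3, 122.6]), 0.72) normal [0.024 0.03  0.999]
top 1153 rect (array([-39.7,   9.1]), array([119.9,  80.8]), 89.47) normal [-0.027 -0.001  1.   ]
```

View pics/s4_side.png

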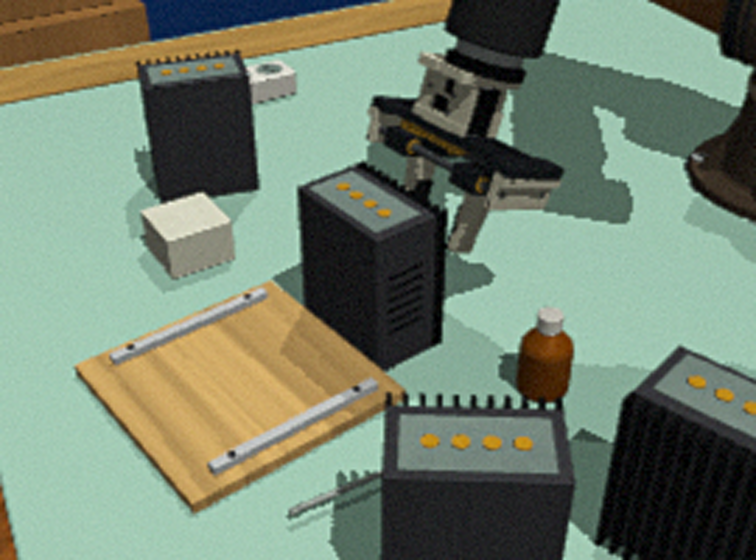

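View pics/s4_top.png

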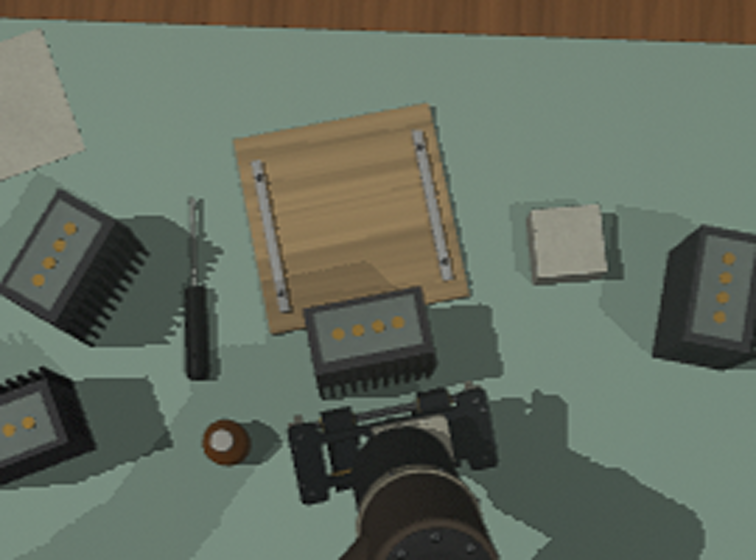

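Gate one holds: foot centre x = -40 mm, y about 10 mm, square to under 1° and upright. In the top crop the foot touches the edge at (370,300), and the bottle, carton and driver have not moved. Now I raise the tool to push high.

arm_command --plan '[{"dx":-0.55,"dy":0,"dz":0.2,"wx":0,"wy":0,"wz":0},{"dx":-0.6,"dy":0,"dz":0.22,"wx":0,"wy":0,"wz":0},{"dx":-0.6,"dy":0,"dz":0.22,"wx":0,"wy":0,"wz":0},{"dx":-0.5,"dy":0,"dz":0.2,"wx":0,"wy":0,"wz":0},{"dx":0,"dy":0,"dz":0,"wx":0,"wy":0,"wz":0}]'

```text
time_s: 7.78
tcp_pos: [0.5106, 0.0313, 0.1408]
eef_rot: [0.7, 69.8, 14.0]
contact_force: [0.9, -0.2, 1.0]
gripper_width: 0.0568
```

Run:
```python
from h import *
todo([-.094,.0104,.135],20)
```

```text
t 7.78 tcp board [-0.1149  0.014   0.1408] world [0.5106 0.0313 0.1408] j [  28.9   -0.3  -48.3   13.2  -22.9 -116.9] F [ 0.9 -0.2  1. ] w 0.057
axes
 [[ 0.336 -0.231  0.913]
 [ 0.083  0.973  0.215]
 [-0.938  0.004  0.346]]
shift in tool now /.02: [ 0.63 -0.18  0.88]  target-axes: [ 0.63 -0.18  0.88]
turn rotvec tool /.08: [ 0.01  0.05 -0.06]
```

arm_command --plan '[{"dx":0.14,"dy":-0.05,"dz":0.23,"wx":0,"wy":0,"wz":-0.05},{"dx":0.14,"dy":-0.05,"dz":0.23,"wx":0,"wy":0,"wz":0},{"dx":0.14,"dy":-0.05,"dz":0.23,"wx":0,"wy":0,"wz":0},{"dx":0.08,"dy":0,"dz":0.23,"wx":0,"wy":0,"wz":0},{"dx":0.07,"dy":0,"dz":0.25,"wx":0,"wy":0,"wz":0},{"dx":0.05,"dy":0,"dz":0.25,"wx":0,"wy":0,"wz":0},{"dx":0.05,"dy":0,"dz":0.25,"wx":0,"wy":0,"wz":0},{"dx":0.05,"dy":0,"dz":0.25,"wx":0,"wy":0,"wz":0}]'

```text
time_s: 8.45
tcp_pos: [0.5535, 0.037, 0.1363]
eef_rot: [-0.2, 70.2, 12.9]
contact_force: [-3.1, -0.5, 2.6]
gripper_width: 0.0569
```

Run:
```python
from h import *
todo([0,.0104,.15],20)
p,d=r.capture("side"); a=p[80:280,130:400,::-1]; cv2.imwrite("pics/s5.png",cv2.resize(a,None,fx=2.8,fy=2.8,interpolation=cv2.INTER_CUBIC))
```

```text
t 8.45 tcp board [-0.0719  0.0098  0.1363] world [0.5535 0.037  0.1363] j [  26.9    4.6  -43.2   12.   -23.3 -114. ] F [-3.1 -0.5  2.6] w 0.057
axes
 [[ 0.331 -0.228  0.916]
 [ 0.076  0.974  0.215]
 [-0.941 -0.001  0.339]]
shift in tool now /.02: [0.58 0.03 3.61]  target-axes: [0.59 0.03 3.61]
turn rotvec tool /.08: [-0.   -0.03  0.02]
```

View pics/s5.png

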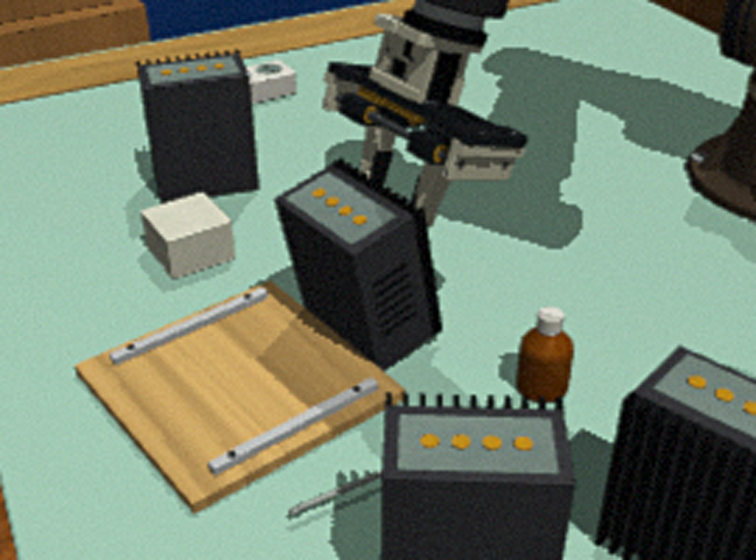

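The supply is tipping squarely about the edge, with its top now at crop (345,205). I keep going with a slight rise.

arm_command --plan '[{"dx":0.04,"dy":0,"dz":0.26,"wx":0,"wy":0,"wz":0},{"dx":0.04,"dy":0,"dz":0.26,"wx":0,"wy":0,"wz":0},{"dx":0.04,"dy":0,"dz":0.26,"wx":0,"wy":0,"wz":0},{"dx":0.04,"dy":0,"dz":0.26,"wx":0,"wy":0,"wz":0},{"dx":0.04,"dy":0,"dz":0.26,"wx":0,"wy":0,"wz":0},{"dx":0.04,"dy":0,"dz":0.26,"wx":0,"wy":0,"wz":0}]'

```text
time_s: 9.0
tcp_pos: [0.589, 0.0461, 0.1445]
eef_rot: [-0.1, 69.9, 13.1]
contact_force: [0.9, -0.0, 0.6]
gripper_width: 0.0572
```

Run:
```python
from h import *
todo([0,.0104,.15],20)
p,d=r.capture("side"); a=p[80:280,130:400,::-1]; cv2.imwrite("pics/s6.png",cv2.resize(a,None,fx=2.8,fy=2.8,interpolation=cv2.INTER_CUBIC))
```

```text
t 9.0 tcp board [-0.0352  0.0105  0.1445] world [0.589  0.0461 0.1445] j [  26.     7.3  -38.1   10.3  -25.3 -111.3] F [ 0.9 -0.   0.6] w 0.057
axes
 [[ 0.335 -0.229  0.914]
 [ 0.078  0.973  0.215]
 [-0.939 -0.001  0.344]]
shift in tool now /.02: [ 0.35 -0.01  1.75]  target-axes: [ 0.35 -0.    1.75]
turn rotvec tool /.08: [0.01 0.02 0.01]
```

View pics/s6.png

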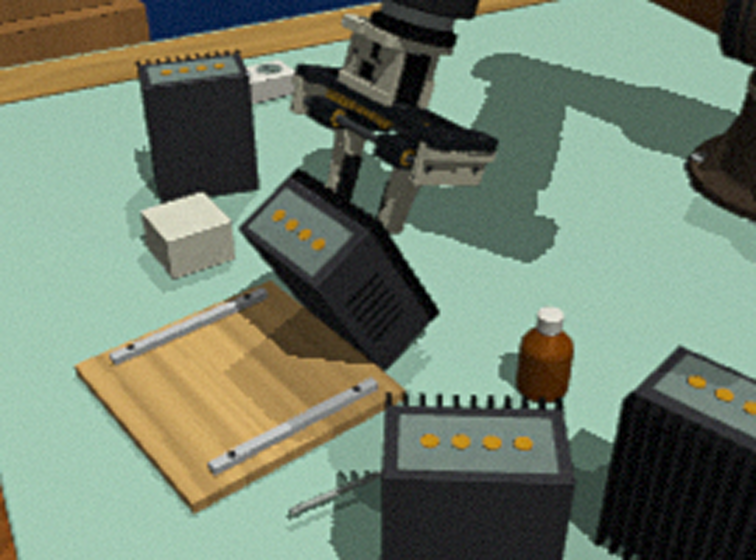

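The supply is past balance and falling clear of the fingers, so I lift away.

arm_command --plan '[{"dx":-0.5,"dy":0,"dz":0,"wx":0,"wy":0,"wz":0},{"dx":-1,"dy":0,"dz":0,"wx":0,"wy":0,"wz":0},{"dx":-1,"dy":0,"dz":0,"wx":0,"wy":0,"wz":0},{"dx":-1,"dy":0,"dz":0,"wx":0,"wy":0,"wz":0},{"dx":-0.7,"dy":0,"dz":0,"wx":0,"wy":0,"wz":0},{"dx":0,"dy":0,"dz":0,"wx":0,"wy":0,"wz":0},{"dx":0,"dy":0,"dz":0,"wx":0,"wy":0,"wz":0},{"dx":0,"dy":0,"dz":0,"wx":0,"wy":0,"wz":0}]'

```text
time_s: 9.72
tcp_pos: [0.563, 0.041, 0.2263]
eef_rot: [-0.0, 69.9, 13.3]
contact_force: [-0.5, 0.3, -0.8]
gripper_width: 0.0571
```

Run:
```python
from h import *
todo([0,.0104,.15],20)
for n in ("side","top"):
    p,d=r.capture(n); W=cloud(n,d); Q=(W-B0)@RB
    t=(d>0)&(Q[...,0]>-.13)&(Q[...,0]<.25)&(abs(Q[...,1])<.085)&(Q[...,2]>.08)&(Q[...,2]<.105)
    k,lab,st,_=cv2.connectedComponentsWithStats(t.astype(np.uint8)); t=lab==1+st[1:,4].argmax()
    P=Q[t]; c=P.mean(0); nrm=np.linalg.svd(P-c,full_matrices=False)[2][2]; nrm*=np.sign(nrm[2])
    print(n,t.sum(),"rect",rect(P),"normal",nrm.round(3),"z",np.median(P[:,2]).round(4))
    a=p[80:280,130:400,::-1]; cv2.imwrite(f"pics/s7_{n}.png",cv2.resize(a,None,fx=2.8,fy=2.8,interpolation=cv2.INTER_CUBIC))
```

```text
t 9.72 tcp board [-0.0617  0.0115  0.2263] world [0.563  0.041  0.2263] j [  27.1   -0.6  -33.4    7.7  -37.9 -109.1] F [-0.5  0.3 -0.8] w 0.057
axes
 [[ 0.335 -0.23   0.914]
 [ 0.079  0.973  0.216]
 [-0.939 -0.     0.344]]
shift in tool now /.02: [ 4.64 -0.06  1.58]  target-axes: [ 4.64 -0.05  1.59]
turn rotvec tool /.08: [ 0.02  0.03 -0.01]
side 1864 rect (array([37.7, 11. ]), array([124.1, 150.9]), 89.39) normal [0.005 0.013 1.   ] z 0.0894
top 1507 rect (array([42.5,  8.6]), array([142.1, 119.8]), 0.01) normal [-0.001  0.006  1.   ] z 0.0871
```

View pics/s7_side.png

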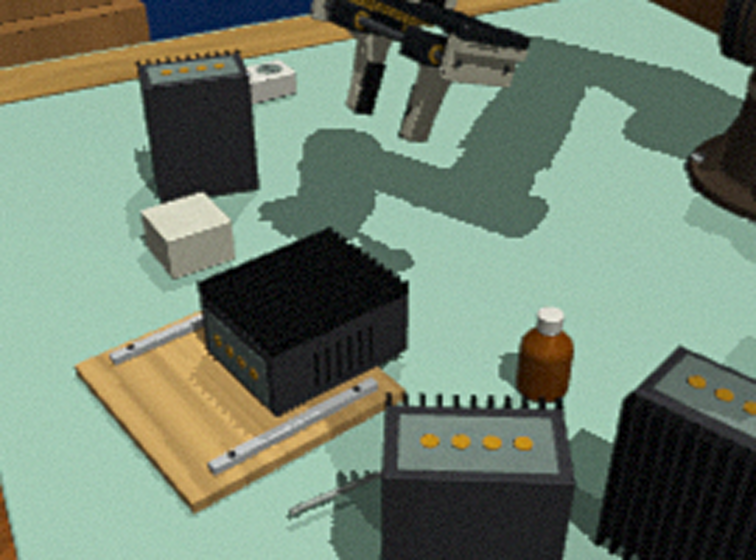

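View pics/s7_top.png

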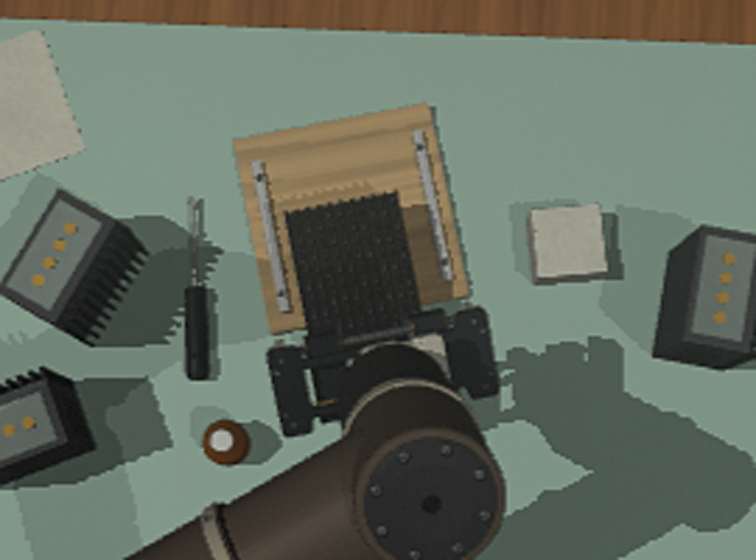

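The supply lies flat and fins up, between the rails. Its foot end is at x ≈ -38 mm, y ≈ +10 mm, and the normal is vertical within 1°. The gripper is clear and the other things are where they were, so I hand in.

```bash
python3 -c "
from h import *
print(r.close_job())"
```

```text
the job is handed in; nothing more can be done
None
```

The power supply is lying flat on the board between the rails with its fins up. I handed the job in at about 10 s of the 42 s allowed; no verdict was reported.

- **Slide:** I pushed it upright at about 83 mm height until its foot met the board's near edge. There its centre was 40 mm short of the edge and 10 mm off the middle line, square and upright to within about 2°. I backed the fingers off so it stood freely, then checked that pose.
- **Tip:** I pushed at about 135 mm height; it went over the edge squarely, and I lifted away once it was past balance.
- **Last check before handing in:**
  - The fin face was level within 1°, and the sides were aligned with the board within 1°.
  - The foot end was about 38 mm outside the near edge (limit 60 mm) and about 10 mm off the middle line (limit 30 mm).
  - The gripper was clear. The bottle, carton and driver looked unmoved in the pictures; I did not measure them again.

**What disagreed:**
- The arm could not reach the 40° and 28° tool tilts I first planned near the table, because joint 3 stopped at its limit. I used 20° and pushed a little higher instead.
- The fin surface read 87–89 mm high instead of 92 mm, probably because the depth readings include the gaps between the fins.
- In the last top picture the gripper hid the foot end, so that position comes from the side camera.

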